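# Fit the idler drum and hold the belt sander's tension arm back for the new belt

### The arm

A 6-joint arm with a two-finger parallel gripper is mounted at the origin on the work surface. World frame = base frame: x ahead of the robot, y to its left, z up, the work surface at z = 0. Lengths are in m, angles in degrees, forces in N, time in s.
With the tool pointing down it reaches from about 0.4 to 0.825 m from the base axis. Payload 7 kg.
Tool frame: the origin (TCP) lies at the very end of the fingers, on their centre line; the grasp point (between the pads) lies 19 mm behind it; z points along the fingers, y is the line along which they close (so a half turn about z gives the same grasp; the last joint's range is limited). The gripper opens to 88 mm and grips with 3 to 60 N. Pads are 19 mm wide; open, the fingers measure 130 mm over their backs; the gripper's body (78 mm by 193 mm) begins 47 mm behind the grasp point.
Start: joints at [80.22, 20.546, 0.682, 0, -70.136, -16.507], TCP at [0.299, 0.605, 0.227] pointing down, gripper open.
Joint ranges: [-176.03, 176.03], [-82.01, 121.73], [-58.28, 71.71], [-173.87, 95.51], [-174.79, -0.11], [-173.66, 173.66]. Speed limits (degrees/s): [136.94, 136.94, 172.46, 180, 180, 180].

### API

Orientations are given as [roll, pitch, yaw] about the fixed x, y, z axes, in that order (R = Rz(yaw) Ry(pitch) Rx(roll)).
In Python, from plant import get_state, imaging, r, finder gives the robot as it stands.
- The arm moves only by the shell command python3 -m handwheel 'ROWS' [FORCE]. ROWS is JSON, a list of rows, each a list of 5 numbers: the closure, from 0 (fully open) to 1 (shut), then the shift along the world's x, y, z in cm, then the turn about the world's z in degrees. A call has 1 to 8 rows; each row is the pose to reach, as a shift and turn from the pose commanded when the call began; what a row does not reach only later rows make up. A row lasts 1/8 s, in which the tool goes at most 62.5 mm and 10.7 degrees, less where a joint would pass 70% of its speed; a pose out of reach is approached as far as the arm can. A call with a gripper value outside its range is refused whole. The fingers move at their own pace and stop on an object; FORCE is the grip in N (left out, the last holds). Time passes only in rows, so rows that repeat a pose let the fingers close. It gives the time, the measured TCP pose, the force, the opening and the grip force at its end, in the units of the state.
- get_state(): the state, without advancing time (a new reading comes with each control period).
- imaging.capture(name): name is "scene" or "top" or "wrist"; returns (picture, depth): 420x560x3 uint8, red, green, blue; 420x560 float32, m along the optical axis (not along the pixel's ray), 0 where there is no reading.
- imaging.get_calibration(name): a dict with "fx", "fy", "cx", "cy" (pixels), "rvec" (rotation vector, rad) and "tvec" (3), from world to camera coordinates, as OpenCV has them; the wrist camera has in their place "hand_eye" (4x4, takes a point from camera to tool coordinates, whose origin is the TCP and whose axes are the flange's). Camera axes: x right, y down, z forward; pixel columns grow to the right and rows downward; lengths in m; the calibration is good to about 2 mm. A picture is of the moment at which its call begins: read the wrist's pose just before it. get_calibration takes no time and is no camera call.
- r.close_job(): hands the job in; it is judged then, once.
Trained networks look in the newest picture that a camera, given by its name, has taken for a name from the list of things; names that differ only in an ending like _2 or _b are one class to them, and where a whole thing is asked for, a point or a joint stands for the part that bears it (a point fixed in the world has none). Each returns a list of dicts, best first, with "p" (0 to 1); they miss things now and then, are a little off and sometimes report something else, mostly with a low value. They report only what shows in the picture. A call takes as long as a camera call. They do not tell look-alikes from the thing itself.
- finder.cut_out(camera, query): "region" (420x560 bool, what is visible of it) and "pixel" ([column, row] in pixels, amid what is visible of it).
The state is a dict: "time_s": time; "joints": joint angles; "qd": joint speeds; "joint_torque": joint torques, N m; "tcp_pos": TCP position; "eef_rot": TCP orientation; "contact_force": force on the tool from outside, world axes, zero at the start; "moment": the same for the moment, N m; "gripper_width": finger opening in m; "gripper_force": force on a finger pad.
Only numpy, scipy, OpenCV 4.12 (cv2) and the standard library are available. Lean on these libraries where they do the work, as an engineer would, in place of code of your own. Each camera call takes 0.05 s, during which the arm holds its last target. There are 200 camera calls.

### The job

The bench belt sander is stripped for a belt change: lower the loose aluminium idler drum all the way down onto the bare spindle of the spring-loaded tension arm, without letting it drop, and let go of it. Then take the arm's upright black handle and swing the arm against its spring, clockwise seen from above, right to its stop, and finish while still holding it there by the handle, clear of the drum, so that I can slip the belt over. Leave the glue jar, the brass finger plane and the retaining knob where they are.

Things in the scene. Friction and masses are not known exactly. Their poses are not given: they have to be found in the camera images.
- drum: Loose idler drum: plain aluminium tube standing on end on the bench left of the sander, 50 mm outside diameter, 80 mm high, with a round 23 mm bore right through and dark bearing rings on both end faces; about 0.28 kg. Origin at the centre of its lower end (as it stands at the start), z up along the bore. It and the jar may swap places.
- sander: Belt sander fixed into the bench: grey deck, 30 mm high, origin on the bench; deck x -100 to 100, y -160 to 120 mm in its frame, front (-x) to the robot. Black rubber drive drum at (-30, 75), 50 wide, top z 140, its stud 157; work rest x -106 to -61, y -55 to 105, top z 55; pivot bolt of the tension arm at (50, -100), top z 97; dust port at the back, x 68 to 133, y 10 to 80, top z 100.
- tension_arm (a joint): Angle of the tension arm about its upright pivot bolt, rad: 0 at rest, growing as the arm turns clockwise seen from above; 0.50 is the hard stop. The spring pushes it back to 0 with 0.63 N m at rest rising evenly to 1.17 N m at the stop, about 7 N rising to 13 N at the handle; let go, it swings back.
- pivot_axis (a point): Point on the upright pivot axis of the tension arm, at the arm's upper face, 50 mm above the bench. The arm is a dark cast bell crank lying level just over the deck, at the sander's -y end: one limb, 85 mm long, carries the spindle; the other, 90 mm long, carries the handle. It swings between two stop pins.
- spindle_seat (a point): Centre of the steel shoulder (35 mm diameter), 60 mm above the bench, on which the fitted drum's lower end rests; moves with the arm. z up along the spindle: 20 mm diameter for 76 mm above this point, then a short cone to a 12 mm threaded stud ending 94 mm above this point (14 mm above a fitted drum). At rest at (-30, -129) mm in the sander's frame.
- handle: Upright black plastic grip, 18 mm diameter, on the arm's other limb; it revolves freely on its stem. Origin on its axis at the arm's upper face, 50 mm above the bench; the grip runs from 6 to 66 mm above the origin. It lies 90 mm from the pivot axis, at rest at (72, -187) mm in the sander's frame, and swings on an arc towards the sander's front (-x), to (27, -187) at the stop.
- jar: Bystander: amber glue jar, 58 mm diameter, 75 mm high, standing on the bench left of the sander. Origin at the centre of its base.
- plane: Bystander: small brass finger plane, 58 x 26 mm and about 32 mm high, on the bench at the far left. Origin at the centre of its sole.
- knob_nut: Bystander: black retaining knob, 36 mm diameter, 22 mm high, lying on the bench to the right of the sander. Origin at the centre of its underside.
- platen_top (a point): Middle of the upper edge of the sander's upright steel platen (the back plate of the belt), 138 mm above the bench, at (-53, 3) mm in the sander's frame. The platen is 5 mm thick and 85 mm long along the sander's y, so its near end is about 65 mm in y from the outside of a drum on the spindle at rest, and about 22 mm at the stop.
Not all that is in view belongs to the job. What is shaped like the drum but purple or red is not meant.

How it is judged (in metres and radians):
On the way:
1. the drum is fully home on the spindle and let go (horizontal distance between drum and spindle_seat below 0.004 m and z of drum in the frame of spindle_seat below 0.004 m and angle between the z axis of drum and the z axis of spindle_seat, either way round below 0.08 rad and contact force between the fingers and drum below 0.2 N), for 0.2 s.
At the end, for the whole second after the job is handed in: Tension arm at its stop (joint above 0.45 of 0.50 rad), held by the fingers on the handle with over 4 N; drum on the spindle within 4 mm of shoulder and centre, square, untouched by the robot; jar, plane and retaining knob within 20 mm of their starts (all of step 1 and value of joint tension_arm above 0.45 rad and contact force between the fingers and handle above 4 N and contact force between the arm and drum below 0.2 N and distance of each of jar, plane, knob_nut from where it was at the start of the episode below 0.02 m); the arm keeps its last pose, push and grip.
It fails at once if the drum is dropped (falls faster than 0.6 m/s while not held) (linear speed of drum above 0.6 m/s and contact force between the fingers and drum below 0.05 N).
It fails at once if the jar, the plane or the retaining knob is moved more than 20 mm (distance of any of jar, plane, knob_nut from where it was at the start of the episode above 0.02 m).
It also fails if it takes over 54 s, if anything falls off the work surface, if the arm or the gripper's body presses on something with over 40 N, if the wrist force passes 120 N, or if a joint passes its speed limit or range.

## Working session

There is one attempt and no reset: what is moved stays moved. The work goes in short steps, Python scripts to look and compute and a shell command to move; the robot and the scene stay as the last step left them, time stands still between calls to the robot, and variables do not carry over. Pictures are saved under pics/ and viewed, at most 10 in all, crops included, and the job is handed in when it is done.

```bash
ls; mkdir -p pics; cat > h.py <<'E'
import numpy as np, cv2
from plant import get_state, imaging, r, finder
from scipy.spatial.transform import Rotation as Ro
def shot(c):
    s=get_state(); im,d=imaging.capture(c); return s,im,d
def T_wc(c,s=None):
    k=imaging.get_calibration(c)
    if c!='wrist':
        R=cv2.Rodrigues(np.array(k['rvec'],float))[0]; t=np.array(k['tvec'],float).ravel()
        T=np.eye(4);T[:3,:3]=R.T;T[:3,3]=-R.T@t
    else:
        A=np.eye(4);A[:3,:3]=Ro.from_euler('xyz',s['eef_rot'],degrees=True).as_matrix();A[:3,3]=s['tcp_pos']
        T=A@np.array(k['hand_eye'])
    return k,T
def cloud(c,d,s=None):
    k,T=T_wc(c,s); v,u=np.mgrid[:d.shape[0],:d.shape[1]]
    P=np.stack([(u-k['cx'])/k['fx']*d,(v-k['cy'])/k['fy']*d,d],-1)
    W=P@T[:3,:3].T+T[:3,3]; W[d<=0]=np.nan; return W
def proj(c,p,s=None):
    k,T=T_wc(c,s); q=np.linalg.inv(T)@np.append(p,1); return k['fx']*q[0]/q[2]+k['cx'],k['fy']*q[1]/q[2]+k['cy']
def save(n,im): cv2.imwrite('pics/'+n,im[:,:,::-1])
E
python3 - <<'E'
from h import *
print(get_state())
for c in('scene','top'):
    s,im,d=shot(c); W=cloud(c,d,s); save(c+'0.png',im)
    print(c,imaging.get_calibration(c))
    for q in('drum','jar','plane','knob_nut','handle','spindle_seat','sander'):
        for o in finder.cut_out(c,q)[:3]:
            w=W[o['region']]; w=w[~np.isnan(w[:,0])]
            if len(w): 
                zt=np.percentile(w[:,2],97); t=w[w[:,2]>zt-.006]
                print(q,round(o['p'],2),o['pixel'],len(w),'top',zt.round(3),'xy med',np.median(t[:,:2],0).round(3),'min',t[:,:2].min(0).round(3),'max',t[:,:2].max(0).round(3))
E
```

```text
pics
{'time_s': 0.0, 'joints': array([ 8.02204286e+01,  2.05911490e+01,  6.34281644e-01, -2.11618804e-02,
       -7.01378673e+01, -1.65074411e+01]), 'qd': array([ 0.10761295, -0.03280181,  0.06268306,  0.09289617,  0.09483952,
       -0.03478748]), 'joint_torque': array([ 1.68687733e-03, -5.82721066e+01,  2.93046981e+01,  6.99675232e+00,
        7.06955689e-03, -1.59748488e-04]), 'tcp_pos': array([0.29872942, 0.60473857, 0.22562652]), 'eef_rot': array([ 1.79903517e+02, -7.84696905e-03, -2.62942123e+01]), 'contact_force': array([ 0.65515714, -0.22177681,  0.23375071]), 'moment': array([ 0.02410451,  0.06004013, -0.01962244]), 'gripper_force': 0.0, 'gripper_width': 0.08749764300721864}
scene {'fx': 495.59016426228254, 'fy': 495.59016426228254, 'cx': 280.3105963608072, 'cy': 207.76917850055662, 'rvec': array([ 2.16579544,  0.79736585, -0.35656123]), 'tvec': array([-0.39923344, -0.11044848,  1.50233534])}
drum 0.95 [305.7, 165.8] 482 top 0.083 xy med [0.387 0.283] min [0.362 0.26 ] max [0.41  0.309]
drum 0.74 [284.8, 179.9] 492 top 0.083 xy med [0.382 0.189] min [0.359 0.053] max [0.472 
[... 1329 characters left out ...]
.53 [195.5, 228.8] 371 top 0.084 xy med [0.472 0.244] min [0.45  0.223] max [0.497 0.268]
jar 0.92 [204.9, 172.9] 400 top 0.08 xy med [0.63  0.226] min [0.604 0.202] max [0.653 0.249]
plane 0.53 [136.0, 225.7] 223 top 0.034 xy med [0.487 0.427] min [0.462 0.409] max [0.498 0.439]
knob_nut 0.54 [431.8, 241.1] 144 top 0.027 xy med [ 0.438 -0.395] min [ 0.421 -0.412] max [ 0.455 -0.378]
handle 0.39 [362.4, 181.5] 40 top 0.118 xy med [ 0.589 -0.204] min [ 0.583 -0.21 ] max [ 0.596 -0.199]
spindle_seat 0.94 [341.5, 204.0] 609 top 0.147 xy med [ 0.482 -0.16 ] min [ 0.477 -0.165] max [ 0.488 -0.154]
sander 0.85 [304.1, 215.8] 7842 top 0.139 xy med [0.454 0.034] min [ 0.432 -0.169] max [0.491 0.065]
```

```bash
python3 - <<'E'
import cv2,numpy as np
a=cv2.imread('pics/scene0.png')[120:400,80:460];b=cv2.imread('pics/top0.png')[130:310,100:480]
b=cv2.resize(b,None,fx=2,fy=2);a=cv2.resize(a,None,fx=2,fy=2)
cv2.imwrite('pics/a.png',a);cv2.imwrite('pics/b.png',b)
E
```

```text
(no output)
```

View pics/a.png

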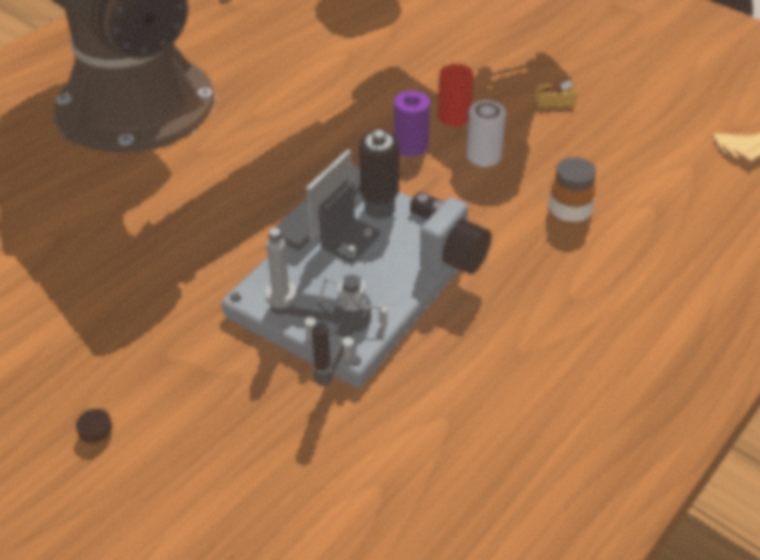

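View pics/b.png

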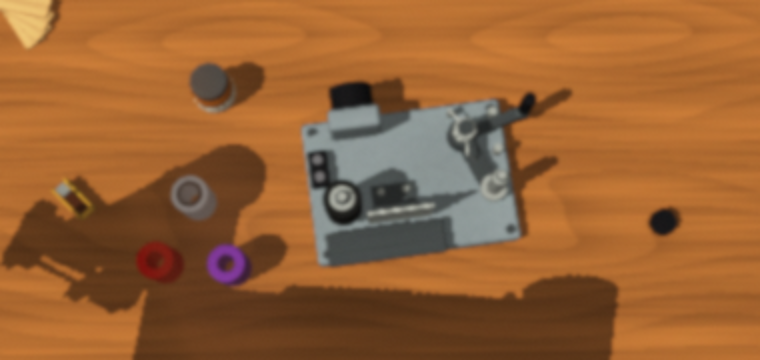

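```bash
python3 -m handwheel '[[0,3,-5,0,7],[0,6,-10,0,14],[0,9,-16,0,20],[0,12,-22,0,26],[0,15,-28,0,26],[0,17,-34,0,26],[0,17.5,-36.5,0,26],[0,17.5,-36.5,0,26]]'
python3 - <<'E'
from h import *
c='wrist'; s,im,d=shot(c); W=cloud(c,d,s); save('w1.png',im); print(s['tcp_pos'],s['eef_rot'],imaging.get_calibration(c))
np.savez('w1.npz',W=W,im=im)
for o in finder.cut_out(c,'drum'):
    w=W[o['region']]; w=w[~np.isnan(w[:,0])]
    t=w[(w[:,2]>.07)]
    if len(t): print(o['p'],o['pixel'],len(w),np.median(t,0).round(4),t.min(0).round(3),t.max(0).round(3),im[o['region']].mean(0))
E
```

```text
time_s: 1.8
tcp_pos: [0.4744, 0.2377, 0.227]
eef_rot: [-180.0, -0.0, -0.5]
contact_force: [-0.4, -0.4, -0.0]
gripper_width: 0.0878
gripper_force: 0.0
[0.47439574 0.23774824 0.22700425] [-1.79979120e+02 -2.19454850e-02 -4.74153159e-01] {'fx': 367.4929861402405, 'fy': 367.4929861402405, 'cx': 279.2970385914149, 'cy': 207.44415362916143, 'hand_eye': array([[ 4.86293521e-04, -9.50852396e-01, -3.09644125e-01,
         8.39175444e-02],
       [ 9.99999852e-01,  5.37665443e-04, -8.05667644e-05,
        -6.35313080e-04],
       [ 2.43092047e-04, -3.09644040e-01,  9.50852517e-01,
        -1.58404507e-01],
       [ 0.00000000e+00,  0.00000000e+00,  0.00000000e+00,
         1.00000000e+00]])}
0.82 [325.8, 271.4] 3364 [0.3836 0.1945 0.08  ] [0.356 0.169 0.07 ] [0.506 0.226 0.306] [ 97.52055605  46.0700976  125.30612245]
0.76 [272.2, 185.9] 3065 [0.4748 0.2444 0.0802] [0.449 0.221 0.07 ] [0.498 0.268 0.083] [169.93489583 168.19921875 169.96289062]
0.72 [230.9, 267.0] 3337 [0.3884 0.2874 0.0801] [0.361 0.263 0.07 ] [0.411 0.313 0.083] [162.4         36.97761194  34.08179104]
```

View pics/w1.png

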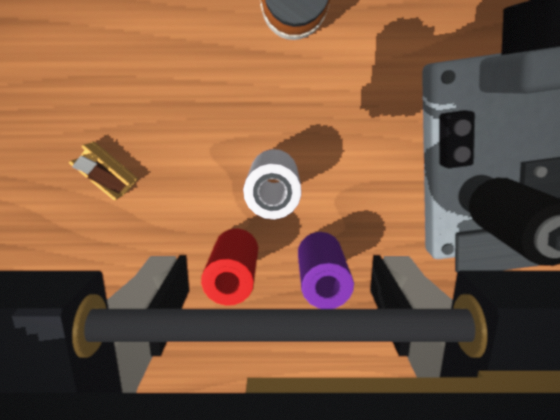

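```bash
python3 -m handwheel '[[0,0,0.7,-4,0.5],[0,0,0.7,-9,0.5],[0,0,0.7,-14,0.5],[0,0,0.7,-17.5,0.5],[0,0,0.7,-18.6,0.5],[0,0,0.7,-18.6,0.5]]'; python3 -m handwheel '[[0.4,0,0,0,0],[0.6,0,0,0,0],[0.8,0,0,0,0],[0.8,0,0,0,0],[0.8,0,0,0,0]]' 30
```

```text
time_s: 2.65
tcp_pos: [0.4739, 0.2479, 0.0405]
eef_rot: [180.0, 0.0, 0.3]
contact_force: [0.2, -0.7, 0.9]
gripper_width: 0.0878
gripper_force: 0.0
time_s: 3.28
tcp_pos: [0.4739, 0.2468, 0.0409]
eef_rot: [180.0, 0.0, 0.2]
contact_force: [-0.6, -2.1, 4.4]
gripper_width: 0.0495
gripper_force: 30.0
```

```bash
python3 -m handwheel '[[0.8,0,0,3,0],[0.8,0,0,8,0],[0.8,0,0,13,0],[0.8,0,0,18,0],[0.8,0,-2,19,0],[0.8,0,-7,19,0],[0.8,0,-12,19,0],[0.8,0,-17,19,0]]'; python3 -m handwheel '[[0.8,-1,-5,0,0],[0.8,-2,-10,0,0],[0.8,-4,-15,0,0],[0.8,-5.5,-20,0,0],[0.8,-7,-23.5,0,0],[0.8,-7,-23.5,0,0],[0.8,-7,-23.5,0,0],[0.8,-7,-23.5,0,0]]'
python3 - <<'E'
from h import *
c='wrist'; s,im,d=shot(c); W=cloud(c,d,s); save('w2.png',im); print(s['tcp_pos'],s['eef_rot'],s['gripper_width'])
np.savez('w2.npz',W=W,im=im)
for q in('spindle_seat','handle','pivot_axis','drum'):
  for o in finder.cut_out(c,q):
    w=W[o['region']]; w=w[~np.isnan(w[:,0])]
    zt=np.percentile(w[:,2],98);t=w[(w[:,2]>zt-.006)]
    if len(t): print(q,o['p'],o['pixel'],len(w),np.median(t,0).round(4),t.min(0).round(4),t.max(0).round(4))
E
```

```text
time_s: 4.28
tcp_pos: [0.4727, 0.0751, 0.2292]
eef_rot: [180.0, 0.1, 0.2]
contact_force: [1.2, -0.4, -2.0]
gripper_width: 0.0493
gripper_force: 30.0
time_s: 5.28
tcp_pos: [0.404, -0.1573, 0.2301]
eef_rot: [-180.0, 0.0, 0.3]
contact_force: [0.6, -0.3, -3.0]
gripper_width: 0.0496
gripper_force: 30.0
[ 0.40396313 -0.15730005  0.2301254 ] [-1.79988737e+02  3.55042033e-02  2.58046655e-01] 0.04962662118438426
spindle_seat 0.65 [272.6, 62.6] 3683 [ 0.4824 -0.1633  0.1539] [ 0.4759 -0.1696  0.1506] [ 0.4883 -0.1573  0.1562]
pivot_axis 0.95 [268.7, 63.3] 3585 [ 0.4824 -0.1633  0.1539] [ 0.4759 -0.1696  0.1506] [ 0.4883 -0.1573  0.1562]
drum 0.97 [279.7, 279.0] 12660 [ 0.4143 -0.1567  0.2694] [ 0.3786 -0.1804  0.2645] [ 0.4288 -0.1325  0.2718]
```

View pics/w2.png

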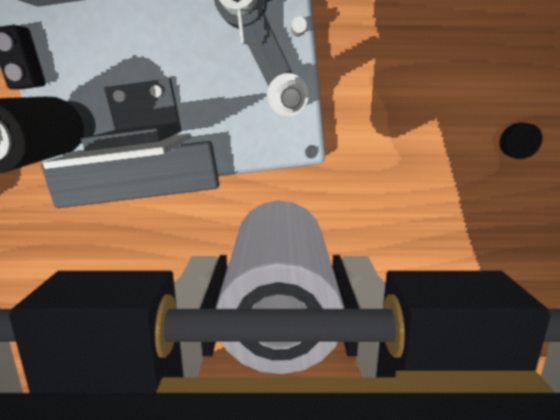

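```bash
python3 -m handwheel '[[0.8,1.5,-0.4,-1,0],[0.8,3.3,-0.7,-2.4,0],[0.8,3.3,-0.7,-2.4,0],[0.8,3.3,-0.7,-2.4,0],[0.8,3.3,-0.7,-2.4,0]]'
cat >> h.py <<'E'
from scipy.optimize import least_squares
def fit(P,r,c0):
    f=lambda p:np.hypot(P[:,0]-p[0],P[:,1]-p[1])-r
    q=least_squares(f,c0,loss='soft_l1',f_scale=.001); return q.x.round(4),len(P),np.abs(f(q.x)).mean().round(4)
def near(W,c,R,z0,z1):
    w=W.reshape(-1,3); w=w[~np.isnan(w[:,0])]; return w[(np.hypot(w[:,0]-c[0],w[:,1]-c[1])<R)&(w[:,2]>z0)&(w[:,2]<z1)]
E
cat > m.py <<'E'
from h import *
c='wrist'; s,im,d=shot(c); W=cloud(c,d,s); t=s['tcp_pos']; print(t,s['eef_rot'],s['contact_force'])
save('w3.png',im)
S=(.482,-.1635)
w=near(W,S,.012,.145,.16); print('stud',len(w),((w.min(0)+w.max(0))/2).round(4),w.mean(0).round(4),w[:,2].max())
for a,b in((.075,.1),(.1,.13)):print('spindle',fit(near(W,S,.016,a,b),.01,S))
w=near(W,S,.022,.055,.065); print('shoulder',len(w),fit(w[np.hypot(*(w[:,:2]-S).T)>.014],.0175,S))
for a,b in((-.038,-.02),(-.02,0)):print('drum',fit(near(W,t,.032,t[2]+a,t[2]+b),.025,t[:2]))
w=near(W,t,.032,t[2]+.036,t[2]+.05); print('drumtop',len(w),((w.min(0)+w.max(0))/2).round(4),np.median(w[:,2]))
w=near(W,t,.03,t[2]-.06,t[2]); print('drum zmin',np.percentile(w[:,2],1))
E
python3 m.py
```

```text
time_s: 6.15
tcp_pos: [0.4369, -0.1648, 0.2068]
eef_rot: [180.0, -0.0, 0.2]
contact_force: [1.3, -0.2, -2.3]
gripper_width: 0.0497
gripper_force: 30.0
[ 0.43691683 -0.16482473  0.20682426] [ 1.79997635e+02 -2.43656151e-02  2.21246879e-01] [ 1.27242538 -0.17637876 -2.26982305]
stud 401 [ 0.4822 -0.1632  0.1506] [ 0.4829 -0.1633  0.1534] 0.15590637485220696
spindle (array([ 0.4821, -0.1633]), 80, np.float64(0.0))
spindle (array([ 0.4821, -0.1633]), 129, np.float64(0.0))
shoulder 659 (array([ 0.4802, -0.1634]), 379, np.float64(0.0013))
drum (array([ 0.436 , -0.1642]), 764, np.float64(0.0002))
drum (array([ 0.436 , -0.1642]), 1147, np.float64(0.0002))
drumtop 7875 [ 0.4366 -0.1647  0.2498] 0.24623355053612073
drum zmin 0.16862109671599182
```

```bash
python3 -m handwheel '[[0.8,2.5,0.05,0,0],[0.8,4.6,0.1,0,0],[0.8,4.6,0.1,0,0],[0.8,4.6,0.1,0,0],[0.8,4.6,0.1,0,0]]'; python3 -m handwheel '[[0.8,0,0,-1,0],[0.8,0,0,-1.7,0],[0.8,0,0,-2.2,0],[0.8,0,0,-2.6,0],[0.8,0,0,-3,0],[0.8,0,0,-3,0]]'; python3 m.py | grep -v spin
```

```text
time_s: 6.82
tcp_pos: [0.4823, -0.1638, 0.2068]
eef_rot: [-180.0, -0.0, 0.2]
contact_force: [-0.0, -0.3, -2.0]
gripper_width: 0.0497
gripper_force: 30.0
time_s: 7.58
tcp_pos: [0.4828, -0.1638, 0.1762]
eef_rot: [-180.0, 0.0, 0.2]
contact_force: [0.3, 0.7, -2.5]
gripper_width: 0.05
gripper_force: 30.0
[ 0.48277296 -0.16383319  0.17621912] [-1.79999647e+02  3.51951550e-02  2.09544994e-01] [ 0.28748392  0.66565194 -2.51114246]Traceback (most recent call last):
  File "m.py", line 5, in <module>
    w=near(W,S,.012,.145,.16); print('stud',len(w),((w.min(0)+w.max(0))/2).round(4),w.mean(0).round(4),w[:,2].max())
                                                     ~~~~~^^^
    return umr_minimum(a, axis, None, out, keepdims, initial, where)
ValueError: zero-size array to reduction operation minimum which has no identity
```

```bash
python3 -m handwheel '[[0.8,0,0,-0.5,0],[0.8,0,0,-1,0],[0.8,0,0,-1.5,0],[0.8,0,0,-2,0],[0.8,0,0,-2,0]]'; python3 -m handwheel '[[0.8,0,0,-0.8,0],[0.8,0,0,-1.6,0],[0.8,0,0,-2.4,0],[0.8,0,0,-3.2,0],[0.8,0,0,-4,0],[0.8,0,0,-4.5,0],[0.8,0,0,-4.5,0]]'
```

```text
time_s: 8.25
tcp_pos: [0.4826, -0.1638, 0.156]
eef_rot: [-180.0, 0.1, 0.2]
contact_force: [-0.4, -0.3, -2.9]
gripper_width: 0.0496
gripper_force: 30.0
time_s: 9.12
tcp_pos: [0.4827, -0.1638, 0.1112]
eef_rot: [180.0, 0.0, 0.2]
contact_force: [0.8, -0.4, -2.7]
gripper_width: 0.0498
gripper_force: 30.0
```

```bash
python3 -m handwheel '[[0.8,0,0,-0.3,0],[0.8,0,0,-0.6,0],[0.8,0,0,-0.8,0],[0.8,0,0,-0.9,0],[0.8,0,0,-0.95,0],[0.8,0,0,-0.95,0]]'
```

```text
time_s: 9.88
tcp_pos: [0.483, -0.1638, 0.1021]
eef_rot: [180.0, 0.0, 0.2]
contact_force: [-0.4, 0.7, -2.5]
gripper_width: 0.0496
gripper_force: 30.0
```

```bash
python3 -m handwheel '[[0.8,0,0,-0.05,0],[0.8,0,0,-0.1,0],[0.8,0,0,-0.15,0],[0.8,0,0,-0.15,0]]'
```

```text
time_s: 10.38
tcp_pos: [0.483, -0.1639, 0.1008]
eef_rot: [180.0, -0.0, 0.2]
contact_force: [-1.0, 1.6, 1.8]
gripper_width: 0.0496
gripper_force: 30.0
```

```bash
python3 -m handwheel '[[0.8,0,0,-0.05,0],[0.8,0,0,-0.05,0],[0.4,0,0,-0.05,0],[0.25,0,0,-0.05,0],[0.25,0,0,0,0],[0.25,0,0,0,0],[0.25,0,0,0,0]]'
python3 - <<'E'
from h import *
c='wrist'; s,im,d=shot(c); W=cloud(c,d,s)
print(fit(near(W,(.482,-.163),.04,.065,.1),.025,(.482,-.163)))
w=near(W,(.482,-.163),.024,.12,.146); print(np.percentile(w[:,2],[10,50,90]))
k,_=0,0
for o in finder.cut_out(c,'handle'):
    w=W[o['region']];w=w[~np.isnan(w[:,0])];zt=np.percentile(w[:,2],98);t=w[w[:,2]>zt-.006];print(o['p'],o['pixel'],np.median(t,0).round(4))
E
```

```text
time_s: 11.25
tcp_pos: [0.4829, -0.1639, 0.1005]
eef_rot: [180.0, 0.0, 0.2]
contact_force: [-0.5, -0.4, 0.3]
gripper_width: 0.0656
gripper_force: 0.0
(array([ 0.482 , -0.1632]), 1784, np.float64(0.0002))
[0.13914783 0.14021902 0.14097417]
0.82 [392.1, 27.1] [ 0.5894 -0.2067  0.1159]
0.7 [280.3, 77.1] [ 0.4816 -0.1635  0.1542]
```

```bash
python3 -m handwheel '[[0.25,0,0,2,0],[0.25,0,0,6,0],[0.25,0,0,10,0],[0.25,0,0,12,0],[0.25,2,0,12,-10],[0.25,5,-1,12,-20],[0.25,8,-3,12,-30],[0.25,9.5,-4,12,-40]]'; python3 -m handwheel '[[0.25,0,-0.5,0,-10],[0.25,0,-0.5,0,-20],[0.25,0,-0.5,0,-30],[0.25,0,-0.5,0,-35],[0.25,0,-0.5,0,-35],[0.25,0,-0.5,0,-35]]'
python3 - <<'E'
from h import *
c='wrist'; s,im,d=shot(c); W=cloud(c,d,s); save('w4.png',im); print(s['tcp_pos'],s['eef_rot'])
w=near(W,(.59,-.207),.03,.10,.125); print(len(w),w.min(0).round(4),w.max(0).round(4),fit(near(W,(.59,-.207),.02,.07,.11),.009,(.59,-.207)))
for z in(.07,.08,.09,.1,.11):
  w=near(W,(.59,-.207),.09,z,z+.01); q=np.unique((w[:,:2]*100).round().astype(int),axis=0,return_counts=True); print(z,[tuple(map(int,a))+(int(n),) for a,n in zip(*q) if n>25][:25])
E
```

```text
time_s: 12.35
tcp_pos: [0.5791, -0.2045, 0.22]
eef_rot: [180.0, 0.0, -40.1]
contact_force: [-2.2, 0.1, -1.0]
gripper_width: 0.0657
gripper_force: 0.0
time_s: 13.1
tcp_pos: [0.5779, -0.2088, 0.2205]
eef_rot: [180.0, 0.0, -74.7]
contact_force: [-0.9, -0.4, 0.6]
gripper_width: 0.0657
gripper_force: 0.0
[ 0.57791692 -0.20881746  0.22048636] [ 1.79995431e+02  4.26314411e-03 -7.46753134e+01]
505 [ 0.5817 -0.2168  0.1004] [ 0.5992 -0.1994  0.1177] (array([ 0.5902, -0.2074]), 254, np.float64(0.0001))
0.07 [(55, -14, 33), (56, -14, 54), (57, -13, 34), (59, -22, 32)]
0.08 [(55, -14, 40), (55, -13, 55), (56, -14, 74), (56, -13, 38), (57, -13, 93), (57, -12, 30), (59, -22, 34)]
0.09 [(55, -13, 73), (56, -13, 144), (56, -12, 29), (59, -22, 35)]
0.1 [(59, -22, 38)]
0.11 [(58, -21, 50), (59, -22, 44), (59, -21, 175), (59, -20, 77), (60, -21, 62)]
```

View pics/w4.png

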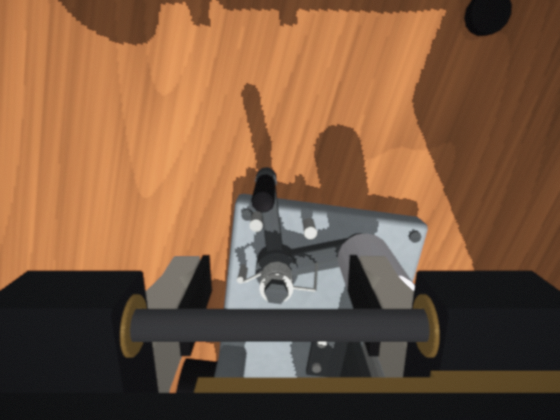

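```bash
python3 -m handwheel '[[0.25,1.2,0.1,-2,0],[0.25,1.2,0.1,-6,0],[0.25,1.2,0.1,-10,0],[0.25,1.2,0.1,-13,0],[0.25,1.2,0.1,-13.8,0],[0.25,1.2,0.1,-13.8,0]]'; python3 -m handwheel '[[0.6,0,0,0,0],[0.9,0,0,0,0],[1,0,0,0,0],[1,0,0,0,0],[1,0,0,0,0],[1,0,0,0,0]]' 40
```

```text
time_s: 13.9
tcp_pos: [0.5901, -0.2079, 0.0821]
eef_rot: [179.9, 0.0, -74.8]
contact_force: [-0.0, 0.2, 0.0]
gripper_width: 0.066
gripper_force: 0.0
time_s: 14.65
tcp_pos: [0.5907, -0.2077, 0.0827]
eef_rot: [-179.9, -0.0, -74.8]
contact_force: [2.1, 1.3, -0.7]
gripper_width: 0.0173
gripper_force: 40.0
```

```bash
python3 -m handwheel '[[1,-0.43,-0.15,0,-1],[1,-0.85,-0.28,0,-3],[1,-1.3,-0.39,0,-5],[1,-1.72,-0.48,0,-7],[1,-2.16,-0.54,0,-8],[1,-2.61,-0.59,0,-9],[1,-2.61,-0.59,0,-9]]'
```

```text
time_s: 15.52
tcp_pos: [0.5667, -0.2134, 0.0828]
eef_rot: [-179.7, -0.0, -83.8]
contact_force: [10.7, 1.1, -7.2]
gripper_width: 0.0173
gripper_force: 40.0
```

```bash
python3 -m handwheel '[[1,-0.45,-0.01,0,-2],[1,-0.9,-0.02,0,-4],[1,-1.35,0.02,0,-5],[1,-1.78,0.05,0,-6],[1,-2,0.08,0,-6],[1,-2.1,0.1,0,-6],[1,-2.1,0.1,0,-6]]'
python3 - <<'E'
from h import *
c='wrist'; s,im,d=shot(c); save('w5.png',im)
for c in('top','scene'):
  s,im,d=shot(c); W=cloud(c,d,s); save('e_'+c+'.png',im[150:330,200:440])
  for q in('handle','drum','jar','knob_nut','plane'):
    for o in finder.cut_out(c,q)[:4]:
      w=W[o['region']];w=w[~np.isnan(w[:,0])];zt=np.percentile(w[:,2],95);t=w[w[:,2]>zt-.006];print(c,q,round(o['p'],2),np.median(t,0).round(4))
E
```

```text
time_s: 16.4
tcp_pos: [0.5467, -0.213, 0.0828]
eef_rot: [-179.6, -0.1, -89.7]
contact_force: [12.1, -3.3, -10.0]
gripper_width: 0.0171
gripper_force: 40.0
top drum 0.73 [0.3832 0.2885 0.0805]
top drum 0.72 [0.3787 0.1939 0.08  ]
top drum 0.68 [ 0.4707 -0.1274  0.1403]
top jar 0.93 [0.6285 0.2245 0.0748]
top knob_nut 0.6 [ 0.4381 -0.3976  0.0218]
top plane 0.66 [0.4846 0.4262 0.0304]
scene handle 0.39 [ 0.5491 -0.2242  0.0975]
scene drum 0.75 [0.3868 0.2825 0.0806]
scene drum 0.58 [0.3833 0.1896 0.0808]
scene jar 0.74 [0.6305 0.22   0.0758]
scene jar 0.33 [ 0.4406 -0.4022  0.0234]
scene knob_nut 0.83 [ 0.4406 -0.4022  0.0234]
scene plane 0.52 [0.4829 0.4189 0.0305]
```

View pics/w5.png

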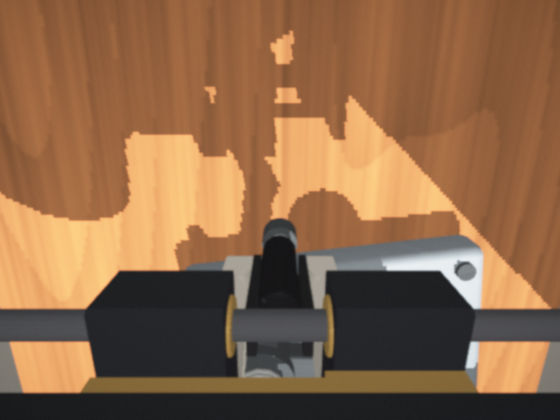

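```bash
python3 -m handwheel '[[1,-0.15,0.03,0,0],[1,-0.3,0.06,0,0],[1,-0.3,0.06,0,0],[1,-0.3,0.06,0,0]]'
```

```text
time_s: 17.55
tcp_pos: [0.5461, -0.2129, 0.0829]
eef_rot: [-179.4, -0.1, -89.7]
contact_force: [20.0, -6.9, -18.0]
gripper_width: 0.0171
gripper_force: 40.0
```

```bash
python3 - <<'E'
from h import *
for c in('top','scene'):
    s,im,d=shot(c); W=cloud(c,d,s); E=(.4725,-.1222)
    w=near(W,E,.035,.133,.147); print(c,len(w),np.percentile(w,[3,97],axis=0).round(4),'side',fit(near(W,E,.033,.075,.132),.025,E))
    save('f_'+c+'.png',cv2.resize(im[150:330,240:440],None,fx=3,fy=3))
print(get_state()['time_s'])
E
```

```text
top 204 [[ 0.4503 -0.1429  0.1345]
 [ 0.4955 -0.1082  0.1435]] side (array([ 0.4737, -0.1197]), 38, np.float64(0.0044))Traceback (most recent call last):
  File "<stdin>", line 4, in <module>
    return _quantile_unchecked(
        a, q, axis, out, overwrite_input, method, keepdims, weights)
    return _ureduce(a,
                    func=_quantile_ureduce_func,
    ...<5 lines>...
                    overwrite_input=overwrite_input,
                    method=method)
    r = func(a, **kwargs)
    result = _quantile(arr,
                       quantiles=q,
    ...<2 lines>...
                       out=out,
                       weights=wgt)
    slices_having_nans = np.isnan(arr[-1, ...])
                                  ~~~^^^^^^^^^
IndexError: index -1 is out of bounds for axis 0 with size 0
```

View pics/f_top.png

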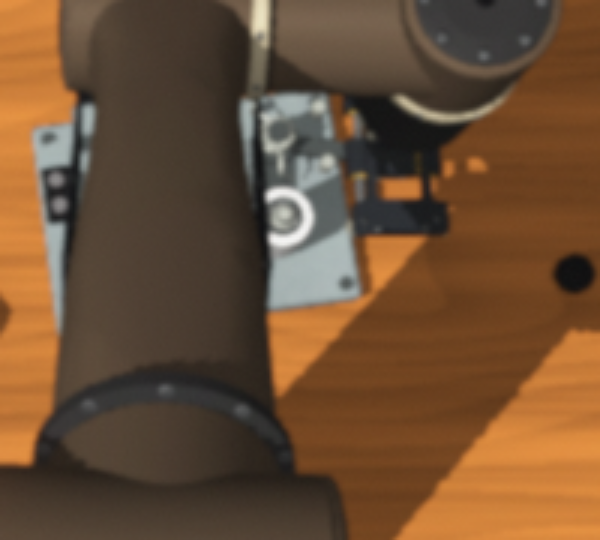

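The top view shows the drum at (285, 217), home on the spindle with the stud centred and its top at 0.14 m. The gripper is clear of it and the arm is at its stop, so I'm handing in.

```bash
python3 -c "
from plant import r
print(r.close_job())"
```

```text
the job is handed in; nothing more can be done
None
```

I lowered the drum fully onto the spindle and let go of it. The tension arm is held at its stop by the handle, clear of the drum, and the jar, plane and retaining knob were not disturbed. The job is handed in, but no verdict came back.

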